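Lock the belt gate of a patty former

ROBOT

A 6-joint arm with a two-finger parallel gripper is mounted at the origin on the work surface. World frame = base frame: x ahead of the robot, y to its left, z up, the work surface at z = 0. Lengths are in m, angles in rad, forces in N, time in s.
With the tool pointing down it reaches from about 0.425 to 0.95 m from the base axis. Payload 3.5 kg.
Tool frame: the origin (TCP) lies midway between the tips of the shut fingers; the grasp point (between the pads) lies 19 mm behind it; z points along the fingers, y is the line along which they close (so a half turn about z gives the same grasp; the last joint's range is limited). The gripper opens to 85 mm and grips with 20 to 120 N. Pads are 22 mm wide; open, the fingers measure 114 mm over their backs; the gripper's body (76 mm by 85 mm) begins 54 mm behind the grasp point. The pads swing forward as they close: fully open they stand 13 mm farther back than shut.
Start: joints at [-1.308, 0.286, 1.577, -0, 1.279, -0.15], TCP at [0.271, -0.618, 0.205] pointing down, gripper open.
Joint ranges: [-2.77, 2.77], [-0.9, 2.22], [0.21, 2.48], [-1.53, 4.67], [0.24, 2.81], [-2.84, 2.84]. Speed limits (rad/s): [2.79, 2.79, 3.14, 3.14, 3.14, 3.14].

INTERFACE

Orientations are given as a unit quaternion [w, x, y, z].
In Python, from rig import * gives the robot as it stands.
- The arm moves only by the tool pendant, called by a JSON object that holds its "op" and its "data". Schema: {"type":"object","properties":{"moves":{"type":"array","items":{"type":"array","prefixItems":[{"type":"array","items":{"type":"number"},"minItems":3,"maxItems":3},{"type":"number"}],"minItems":2,"maxItems":2},"minItems":1,"maxItems":10},"jaw":{"type":"number"},"squeeze":{"type":"number"},"only":{"type":"string"},"quiet":{"type":"boolean"},"lines":{"type":"string"}},"required":["moves"],"additionalProperties":false}. moves is a list of rows, 1 to 10 of them, each written [[dx, dy, dz], turn]: dx, dy, dz in m, then a turn about the tool's z in rad; each row is the pose to reach, as a shift and turn from the pose commanded when the call began, along the tool's axes at that moment; what a row does not reach only later rows make up. A row lasts 1/12 s, in which the tool goes at most 0.0417 m and 0.125 rad, less where a joint would pass 70% of its speed; a pose out of reach is approached as far as the arm can. jaw is the opening from 0.0 (shut) to 1.0 (fully open), set as the call begins (left out keeps the last). The fingers move at their own pace and stop on an object; squeeze is the grip in N (left out, the last holds). Time passes only in rows, so rows that do not move let the fingers close. The tool returns the time, the measured TCP pose, the force, the opening and the grip force at its end. only (a regular expression) keeps the lines of the reply that match it, lines (a string "A,B") keeps lines A to B, and quiet returns only ok. Input that does not fit is refused with a message, and nothing moves.
- observe(): the state, without advancing time (a new reading comes with each control period).
- read_camera(name): name is "side" or "top" or "wrist"; returns a dict with "pixels" (400x640x3 uint8, red, green, blue), "fx", "fy", "cx", "cy" (pixels), "world_to_cam" (4x4, takes a point from world to camera coordinates); the wrist camera has in their place "T_tool_cam" (4x4, takes a point from camera to tool coordinates, whose origin is the TCP and whose axes are the flange's). Camera axes: x right, y up, looking along -z (the intrinsics and any distortion apply to the point x, -y, -z); pixel columns grow to the right and rows downward; lengths in m; the calibration is good to about 2 mm. A picture is of the moment at which its call begins: read the wrist's pose just before it. There is no depth.
- finish_job(): hands the job in; it is judged then, once.
The state is a dict: "t": time; "joint_positions": joint angles; "joint_vel": joint speeds; "tau": joint torques, N m; "tcp_pos": TCP position; "ee_rot": TCP orientation; "wrist_force": force on the tool from outside, world axes, zero at the start; "torque": the same for the moment, N m; "gripper_width": opening from 0.0 (shut) to 1.0 (fully open); "finger_force": force on a finger pad.
Only numpy, scipy, OpenCV 4.12 (cv2) and the standard library are available. Lean on these libraries where they do the work, as an engineer would, in place of code of your own. Each camera call takes 0.05 s, during which the arm holds its last target. There are 200 camera calls.

TASK

Lock the belt gate of the patty former: with the fingertips, push the red knob along its L-shaped slot from the yellow end to the corner, then round the corner and fully home to the end with the green mark. Only push the knob, never pinch it between the fingers, leave it there and let go. Leave the patties, nut, mug and scraper where they are, and do not press the red stop button.

Things in the scene. Friction and masses are not known exactly. Their poses are not given: they have to be found in the camera images.
- outlet: Fixed outlet unit of the patty former. Origin on the table under the centre of its square gate housing (180 x 180 mm, bright top plate 60 mm up). A 16 mm wide L-shaped slot in the plate: in the unit's axes (x, y in mm) from (-45, -45) along +x to the corner (40, -45), then along +y to (40, 40). Also on the unit: conveyor belt at y 105 to 295 (belt top 70 mm up, x -160 to 160).
- knob (a point): Centre of the red gate knob, 81 mm above the table. Cross-shaped in plan, 28 mm from face to face; faces flat, 20 mm wide, square to the outlet's x and y, 65 to 99 mm above the table. It rides on a 12 mm pin with 2 mm play each side in the slot; it does not turn, tilt or lift. About 2.5 N friction per axis plus light drag, no spring: stays where left. Slot walls and ends are rigid stops.
- gate_along (a joint): How far the pin stands along the outlet's +x from the slot's first end, in m: 0 at the yellow end (starts between 0 and 0.045), about 0.085 in the corner and all along the second leg (stop at 0.087).
- gate_across (a joint): How far the pin stands along the outlet's +y from the first leg, in m: about 0 in the first leg, 0.085 nominally at the green home end (stop at 0.087).
- slot_start (a point): Middle of the slot at its free end (yellow mark, 12 x 24 mm, beside it), on the plate's top face, 60 mm up: where the pin stands at joints 0, 0. Axes as the outlet's. The plate is clear above, except for the brass nut.
- slot_corner (a point): Middle of the slot at its corner, on the plate's top face. Axes as the outlet's.
- slot_end (a point): Middle of the slot at its home end (green mark, 24 x 12 mm, just beyond it), on the plate's top face. Axes as the outlet's. The white drum over the belt's far end, at outlet x 170 to 270, y 105 to 295 mm, is 170 mm high.
- knob_near: The knob's face towards the outlet's -x, push here for +x. Its origin lies on the pin's axis at table height, axes as the outlet's.
- knob_far: The knob's face towards the outlet's +x; origin as knob_near.
- knob_left: The knob's face towards the outlet's +y; origin as knob_near.
- knob_right: The knob's face towards the outlet's -y, push here for +y; origin as knob_near.
- stop (a joint): Travel of the red round stop button, m: 0 up, 0.006 pressed. Not to be pressed. It is 30 mm across, on a white switch box 55 mm high at the outlet's x -72 to -12, y -165 to -105 mm; its top stands up to 90 mm above the table.
- patty_a: Frozen, rigid meat patty, 86 mm across and 18 mm thick, lying flat on the belt, at the end nearer to the robot. Origin at the centre of its underside, z up. A bystander.
- patty_b: Frozen, rigid meat patty, 86 mm across and 18 mm thick, lying flat on the belt, towards the drum. Origin at the centre of its underside, z up. A bystander.
- patty_c: Frozen, rigid meat patty, 86 mm across and 18 mm thick, lying flat in the black tray. Origin at the centre of its underside, z up. A bystander.
- patty_d: Frozen, rigid meat patty, 86 mm across and 18 mm thick, lying flat in the black tray. Origin at the centre of its underside, z up. A bystander.
- brass_nut: Loose brass hand nut, 30 mm across, 22 mm high, standing on the gate plate away from the slot; origin at its underside. A bystander.
- mug: Orange plastic mug, 76 mm across, 90 mm high, handle at its +y; origin at its underside. A bystander.
- scraper: Spatula lying flat on the table, origin on its underside, long axis its x. A bystander.
- tray: Fixed black tray, 300 x 240 x 32 mm, inner floor 8 mm up; origin at the centre of its underside.

How it is judged:
On the way, in this order (a step that is already met when the one before it is completed fails the run):
1. the knob has been pushed along the first leg into the corner (value of joint gate_along above 0.078 m and value of joint gate_across below 0.02 m), for 0.1 s.
2. the knob has been pushed along the second leg to the green end (value of joint gate_along above 0.078 m and value of joint gate_across above 0.079 m), for 0.2 s.
At the end, for the whole second after the job is handed in: The knob stands at the green home end of the slot, within 6 mm of its nominal end place (joint gate_across above 0.079 m, gate_along above 0.078 m), at rest, and the bystanders are at rest (all of step 2 and velocity of joint gate_across below 0.01 m/s and linear speed of each of patty_a, patty_b, patty_c, patty_d, brass_nut, mug, scraper below 0.02 m/s); the robot touches nothing.
It fails at once if the knob is pinched: opposite faces are touched by the fingers at once (contact force between each of knob_near, knob_far and the fingers above 0.5 N or contact force between each of knob_left, knob_right and the fingers above 0.5 N).
It fails at once if the red stop button is pressed (value of joint stop above 0.003 m).
It fails at once if a patty is moved or lifted by more than 15 mm (distance of any of patty_a, patty_b, patty_c, patty_d from where it was at the start of the episode above 0.015 m).
It fails at once if the nut, mug or scraper is moved or lifted by more than 15 mm (distance of any of brass_nut, mug, scraper from where it was at the start of the episode above 0.015 m).
It also fails if it takes over 38 s, if anything falls off the work surface, if the arm or the gripper's body presses on something with over 40 N, if the wrist force passes 120 N, or if a joint passes its speed limit or range.

## Working session

There is one attempt and no reset: what is moved stays moved. The work goes in short steps, Python scripts to look and compute and a tool call to move; the robot and the scene stay as the last step left them, time stands still between calls to the robot, and variables do not carry over. Pictures are saved under pics/ and viewed, at most 10 in all, crops included, and the job is handed in when it is done.

```bash
mkdir -p pics; python3 - <<'E'
from rig import *
import cv2
s=observe();print(s)
for n in("top","side"):
    c=read_camera(n);cv2.imwrite(f"pics/{n}0.png",c["pixels"][:,:,::-1]);print(n,c["fx"],c["fy"],c["cx"],c["cy"],c["world_to_cam"].tolist() if hasattr(c["world_to_cam"],'tolist') else c["world_to_cam"],[k for k in c])
E
```

```text
{'t': 0.0, 'joint_positions': array([-1.30799206e+00,  2.87164558e-01,  1.57820839e+00, -9.86845453e-06,
        1.27859201e+00, -1.49987220e-01]), 'joint_vel': array([ 6.75820310e-04, -3.88859738e-04, -1.33218047e-04,  2.30553660e-05,
        1.00065700e-03, -1.45628252e-03]), 'tau': array([ 7.54602988e-04, -4.05982232e+01, -2.92626214e+01, -8.76655804e-05,
        5.89592149e-03,  2.07410750e-06]), 'tcp_pos': array([ 0.27062868, -0.61757418,  0.203131  ]), 'ee_rot': array([-1.18399898e-03,  9.78774922e-01,  2.04934734e-01, -7.15894719e-05]), 'wrist_force': array([-0.02001044, -0.73913654, -0.03369057]), 'torque': array([-0.00708119,  0.02515028, -0.0423825 ]), 'finger_force': 0.0, 'gripper_width': 1.0021191462045116}
top 395.2429973886195 395.2429973886195 316.27780517130145 198.43190670407532 [[0.004118283033729408, -0.9999546520467867, 0.00858682682039446, -0.0794755761928455], [0.9831978020602561, 0.005616067811400651, 0.18245695877718454, -0.5501127532267694], [-0.1824969089292626, 0.007691139858765956, 0.9831763446091131, -0.993425520583568], [0.0, 0.0, 0.0, 1.0]] ['pixels', 'fx', 'fy', 'cx', 'cy', 'world_to_cam']
side 512.7145497518133 512.7145497518133 329.99893601978766 194.17455219336279 [[-0.9962260681373472, -0.08676361843942935, -0.0023865621506906774, 0.5349032865132276], [0.0486101644276047, -0.5805028170685138, 0.812805961647576, -0.12113793403238632], [-0.07190739237326875, 0.8096224761521982, 0.5825296327494939, -1.2762923276906482], [0.0, 0.0, 0.0, 1.0]] ['pixels', 'fx', 'fy', 'cx', 'cy', 'world_to_cam']
```

View pics/top0.png

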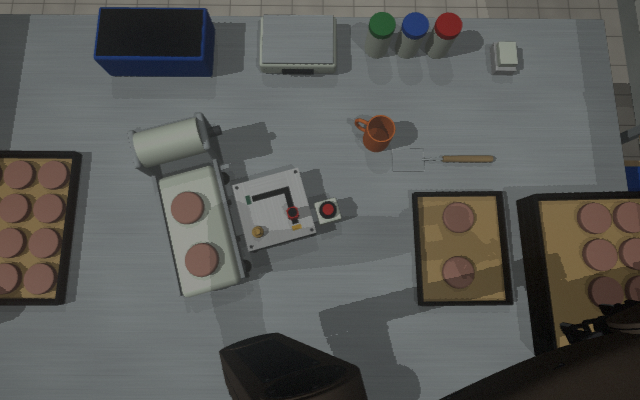

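View pics/side0.png

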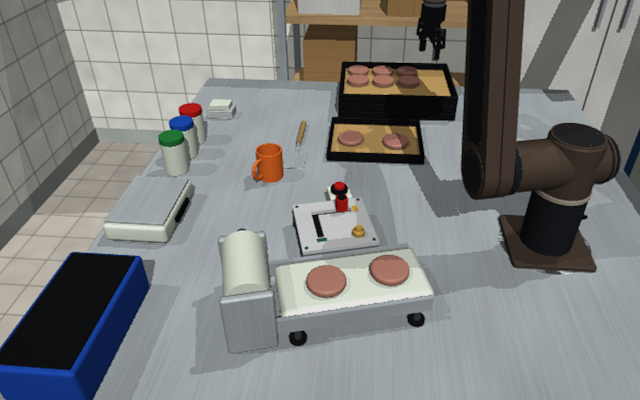

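The top view shows the plate at about (232-316, 168-250), the knob at (292,213), yellow at (296,227), green at (248,199) and the nut at (258,231). The stop button is at (328,210). In the side view the knob is at (341,203). I'll enlarge both for precise pixels.

```bash
python3 - <<'E'
import cv2,numpy as np
a=cv2.imread("pics/top0.png")[160:260,225:350];b=cv2.imread("pics/side0.png")[175:260,285:385]
a=cv2.resize(a,None,fx=4,fy=4,interpolation=cv2.INTER_CUBIC);b=cv2.resize(b,None,fx=2.9,fy=2.9,interpolation=cv2.INTER_CUBIC)
o=np.zeros((400,790,3),np.uint8);o[:,:500]=a;o[:b.shape[0],500:500+b.shape[1]]=b
cv2.imwrite("pics/z.png",o)
E
```

```text
(no output)
```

View pics/z.png

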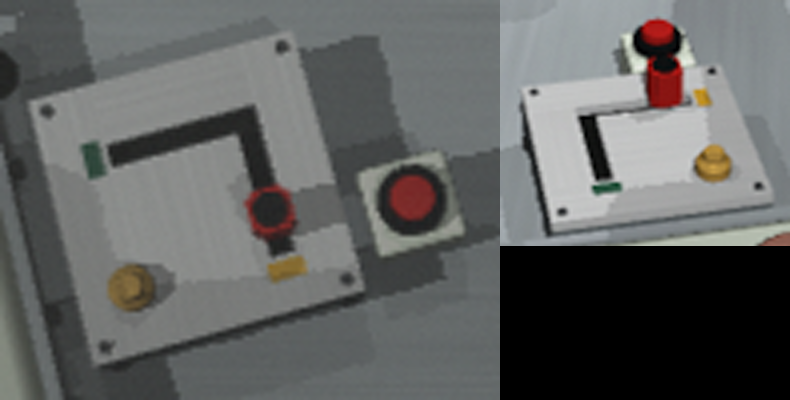

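Zoom: in the top crop the plate corners are at (30,101), (297,33), (362,290) and (98,364), the knob top at (270,211) and the button at (412,197). In the side crop the corners are at (521,90), (718,67), (772,204) and (550,232), with the knob top at (665,64).

```bash
cat > h.py <<'E'
import numpy as np
from rig import *
from scipy.optimize import least_squares
from scipy.spatial.transform import Rotation as R
C={n:read_camera(n) for n in("top","side")}
def proj(n,P):
    c=C[n];T=np.array(c["world_to_cam"]);p=np.atleast_2d(P)@T[:3,:3].T+T[:3,3]
    return np.c_[c["cx"]+c["fx"]*p[:,0]/-p[:,2],c["cy"]-c["fy"]*p[:,1]/-p[:,2]]
E
python3 - <<'E'
from h import *
tz=lambda L:np.array(L)/4+[225,160]-.375
sz=lambda L:(np.array(L)-[500,0])/2.9+[285,175]-.33
O=np.array([[90,90],[90,-90],[-90,-90],[-90,90]])/1e3
t=tz([[30,101],[297,33],[362,290],[98,364]]);s=sz([[550,232],[521,90],[718,67],[772,204]])
def W(q,o,z):
    c,n=np.cos(q[2]),np.sin(q[2]);o=np.atleast_2d(o);return np.c_[q[0]+o[:,0]*c-o[:,1]*n,q[1]+o[:,0]*n+o[:,1]*c,np.full(len(o),z)]
f=lambda q:np.r_[proj("top",W(q,O,q[3]))-t,proj("side",W(q,O,q[3]))-s].ravel()
r=least_squares(f,[.58,0,.06,.06],loss="soft_l1");q=r.x;print(q,f(q).round(1))
tri=lambda a,b:least_squares(lambda p:np.r_[(proj("top",p)-tz([a]))[0],(proj("side",p)-sz([b]))[0]],[.6,0,.08]).x
def inv(p):
    d=p[:2]-q[:2];c,n=np.cos(q[2]),np.sin(q[2]);return [c*d[0]+n*d[1],-n*d[0]+c*d[1],p[2]]
for n,a,b in(("knobtop",(270,211),(665,64)),("nut",(131,283),(715,150)),("btn",(412,195),(657,30)),("green",(93,159),(606,187)),("yel",(286,267),(703,97)),("corner",(248,117),(588,112))):
    p=tri(a,b);print(n,p.round(4),np.round(inv(p),4))
E
```

```text
[0.52502257 0.03480566 0.27210394 0.04995608] [ 0.5 -0.5 -0.8 -0.8  0.7 -0.4 -0.6 -0.5  0.4 -0.7  0.5  1.5  1.   1.7
  0.2 -0.8]
knobtop [ 0.5076 -0.0162  0.0989] [-0.0305 -0.0445  0.0989]
nut [0.4624 0.072  0.0796] [-0.0504  0.0526  0.0796]
btn [ 0.5216 -0.106   0.0717] [-0.0411 -0.1347  0.0717]
green [0.5471 0.1021 0.0596] [0.0394 0.0589 0.0596]
yel [ 0.4758 -0.0249  0.0593] [-0.0635 -0.0443  0.0593]
corner [0.5744 0.0016 0.057 ] [ 0.0386 -0.0453  0.057 ]
```

Measured and stated geometry agree: knob top at 0.099, slot line at y -0.045, marks within 1-2 mm. The knob stands at about outlet x -0.0305, with yaw 0.272. I'll shut the gripper and move to a hover behind the knob.

{"op": "pendant", "data": {"moves": [[[0.42, -0.461, 0], 0.14], [[0.42, -0.461, 0], 0.14], [[0.42, -0.461, 0], 0.14], [[0.42, -0.461, 0], 0.14], [[0.42, -0.461, 0], 0.14], [[0.42, -0.461, 0], 0.14], [[0.42, -0.461, 0], 0.14], [[0.42, -0.461, 0], 0.14], [[0.42, -0.461, 0], 0.14], [[0.42, -0.461, 0], 0.14]], "jaw": 0.0, "squeeze": 40}}

```text
t: 1.03
tcp_pos: [0.4043, -0.2216, 0.2045]
ee_rot: [0.0, 0.991, 0.136, 0.0]
wrist_force: [0.9, -0.7, -0.0]
gripper_width: -0.001
finger_force: 0.0
```

{"op": "pendant", "data": {"moves": [[[0.116, -0.17, 0.04], 0], [[0.116, -0.17, 0.04], 0], [[0.116, -0.17, 0.04], 0], [[0.116, -0.17, 0.04], 0], [[0.116, -0.17, 0.04], 0], [[0.116, -0.17, 0.04], 0], [[0.116, -0.17, 0.04], 0]]}}

```text
t: 1.62
tcp_pos: [0.4698, -0.0264, 0.1637]
ee_rot: [-0.0, 0.99, 0.138, -0.001]
wrist_force: [-0.0, -0.8, 0.7]
gripper_width: -0.0
finger_force: 0.0
```

```bash
python3 - <<'E'
from rig import *
import cv2
from scipy.spatial.transform import Rotation as R
s=observe();print(s["tcp_pos"],s["ee_rot"])
c=read_camera("wrist");cv2.imwrite("pics/w1.png",c["pixels"][:,:,::-1]);print(c["T_tool_cam"],c["fx"],c["cx"],c["cy"])
E
```

```text
[ 0.46983257 -0.02641687  0.16372422] [-2.31935642e-04  9.90369865e-01  1.38444089e-01 -8.42790182e-04]
[[ 5.17739543e-04  9.46494693e-01  3.22718961e-01  8.23044791e-02]
 [ 9.99999423e-01 -1.86160203e-04 -1.05831898e-03 -8.54585047e-04]
 [-9.41615867e-04  3.22719322e-01 -9.46494243e-01 -1.70282239e-01]
 [ 0.00000000e+00  0.00000000e+00  0.00000000e+00  1.00000000e+00]] 309.7575679546427 322.4960305435563 201.49475861275124
```

View pics/w1.png

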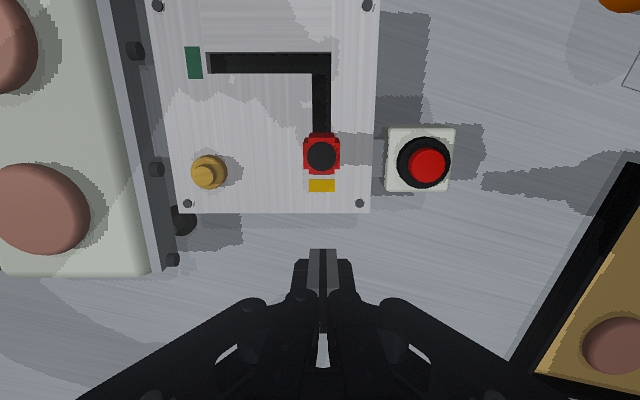

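The wrist view shows the knob at (321,155) straight ahead of the shut fingertips at (322,255), and the plate square to the tool. The stop button at (428,165) is well clear. Descend beside the knob.

{"op": "pendant", "data": {"moves": [[[0, 0, 0.035], 0], [[0, 0, 0.065], 0], [[0, 0, 0.086], 0], [[0, 0, 0.086], 0]]}}

```text
t: 2.0
tcp_pos: [0.4663, -0.0294, 0.0741]
ee_rot: [-0.002, 0.991, 0.135, -0.004]
wrist_force: [-0.1, -0.1, -0.3]
gripper_width: 0.002
finger_force: 0.0
```

{"op": "pendant", "data": {"moves": [[[0.01, 0, 0], 0], [[0.02, 0, 0], 0], [[0.03, 0, 0], 0], [[0.04, 0, 0], 0], [[0.05, 0, 0], 0], [[0.06, 0, 0], 0], [[0.06, 0, 0], 0]]}}

```text
t: 2.58
tcp_pos: [0.5304, -0.0121, 0.0794]
ee_rot: [0.0, 0.991, 0.136, 0.001]
wrist_force: [0.1, -0.4, 0.2]
gripper_width: -0.0
finger_force: 0.0
```

{"op": "pendant", "data": {"moves": [[[0.008, -0.0005, 0], 0], [[0.014, -0.001, 0], 0], [[0.018, -0.001, 0], 0]]}}

```text
t: 2.83
tcp_pos: [0.5456, -0.0063, 0.0785]
ee_rot: [-0.0, 0.991, 0.136, -0.0]
wrist_force: [0.8, 0.5, 0.0]
gripper_width: 0.003
finger_force: 0.0
```

{"op": "pendant", "data": {"moves": [[[0.003, 0, 0], 0], [[0.006, 0, 0], 0], [[0.006, 0, 0], 0]]}}

```text
t: 3.08
tcp_pos: [0.5512, -0.0049, 0.0786]
ee_rot: [0.0, 0.991, 0.136, 0.0]
wrist_force: [-0.1, -0.7, 0.7]
gripper_width: 0.0
finger_force: 0.0
```

```bash
python3 - <<'E'
from rig import *
import cv2
c=read_camera("wrist");cv2.imwrite("pics/w2.png",c["pixels"][:,:,::-1])
E
```

```text
(no output)
```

View pics/w2.png

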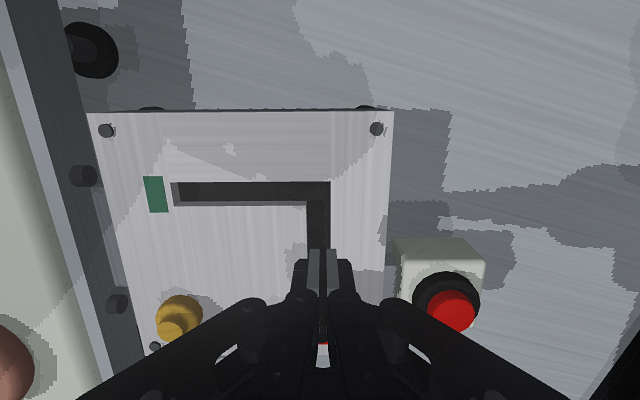

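The wrist view shows the slot empty in front of the fingers and red only at (322,345), behind or between them. I'll check with the fixed cameras.

```bash
python3 - <<'E'
from rig import *
import cv2,numpy as np
a=read_camera("top")["pixels"][150:270,215:355,::-1];b=read_camera("side")["pixels"][130:260,270:400,::-1]
o=np.zeros((390,790,3),np.uint8);o[:343,:400]=cv2.resize(a,(400,343),interpolation=2);o[:,400:790]=cv2.resize(b,(390,390),interpolation=2)
cv2.imwrite("pics/z2.png",o)
E
```

```text
(no output)
```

View pics/z2.png

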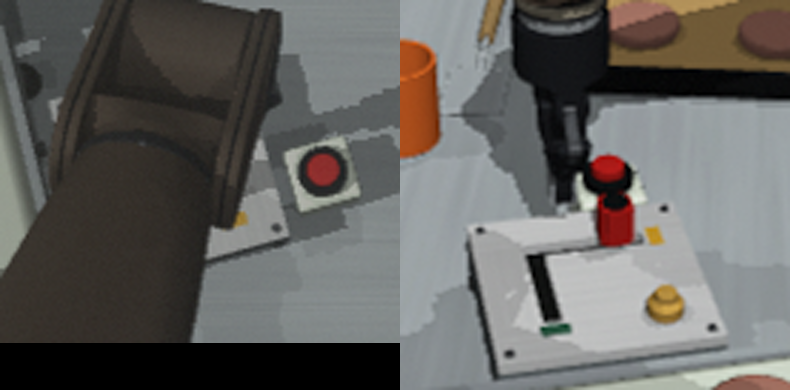

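```bash
python3 - <<'E'
from h import *
s=observe();print(s["tcp_pos"],s["joint_positions"])
print("tcp side",proj("side",s["tcp_pos"]),"top",proj("top",s["tcp_pos"]))
for p in([.5076,-.0162,.099],[.5744,.0016,.06],[.5076,-.0162,.06]):print(p,proj("side",p),proj("top",p))
# where on the ray of tip pixel
for px in((324.3,198.3),):
  for z in(.06,.08,.1,.12,.15):
    r=least_squares(lambda p:(proj("side",[p[0],p[1],z])-px)[0],[.55,0]).x;print(z,r)
w=read_camera("wrist");T=np.array(w["T_tool_cam"]);q=s["ee_rot"];Rw=R.from_quat([q[1],q[2],q[3],q[0]]).as_matrix()
def pw(P,tcp=s["tcp_pos"],Rw=Rw):
    t=Rw.T@(np.array(P)-tcp);c=T[:3,:3].T@(t-T[:3,3]);return w["cx"]+w["fx"]*c[0]/-c[2],w["cy"]-w["fy"]*c[1]/-c[2]
for P in([.5744,.0016,.06],[.5471,.1021,.06],[.5076,-.0162,.099],s["tcp_pos"]):print("wrist",P,pw(P))
q=[-2.319e-4,.99037,.13844,-8.4e-4];R1=R.from_quat([q[1],q[2],q[3],q[0]]).as_matrix();t1=np.array([.46983,-.02642,.16372])
for P in([.5744,.0016,.06],[.5076,-.0162,.099],t1):print("wrist1",P,pw(P,t1,R1))
E
```

```text
[ 0.550573   -0.00506314  0.07847259] [-1.93469805e-01  1.55223104e-01  1.97946713e+00 -5.43912631e-05
  1.00715234e+00  1.10469088e+00]
tcp side [[324.63150764 205.30073523]] top [[288.49568659 196.29441291]]
[0.5076, -0.0162, 0.099] [[342.2840834  196.83931001]] [[292.16164389 211.64967584]]
[0.5744, 0.0016, 0.06] [[314.94940494 212.33143209]] [[286.53908763 188.69868113]]
[0.5076, -0.0162, 0.06] [[342.10485146 209.38211759]] [[292.93301224 213.89429164]]
0.06 [ 0.55681276 -0.05961063]
0.08 [ 0.55400857 -0.03231256]
0.1 [ 0.55120438 -0.00501449]
0.12 [0.54840018 0.02228359]
0.15 [0.54419389 0.0632307 ]
wrist [0.5744, 0.0016, 0.06] (np.float64(323.50685845894657), np.float64(191.38659487371362))
wrist [0.5471, 0.1021, 0.06] (np.float64(159.6578749826926), np.float64(190.183010000481))
wrist [0.5076, -0.0162, 0.099] (np.float64(322.14849932909937), np.float64(322.89620574775216))
wrist [ 0.550573   -0.00506314  0.07847259] (np.float64(323.56411224198945), np.float64(239.35388423854533))
wrist1 [0.5744, 0.0016, 0.06] (np.float64(325.4680208874378), np.float64(61.806024920278674))
wrist1 [0.5076, -0.0162, 0.099] (np.float64(324.043072205604), np.float64(155.54364728009983))
wrist1 [ 0.46983 -0.02642  0.16372] (np.float64(323.56411224198945), np.float64(239.35388423854533))
```

The knob is unmoved: the side view has it at (342,197), exactly where it was. The visible fingertips in both the side and wrist views lie about 20 mm higher than the reported TCP (z about 0.10), so they skimmed over the knob. I'll go back behind it and come down about 22 mm lower, in steps with force checks.

{"op": "pendant", "data": {"moves": [[[0, 0, -0.02], 0], [[-0.03, 0, -0.02], 0], [[-0.06, 0, -0.02], 0], [[-0.086, 0, -0.02], 0], [[-0.086, 0, 0], 0], [[-0.086, 0, 0], 0]]}}

```text
t: 3.88
tcp_pos: [0.4649, -0.0278, 0.0762]
ee_rot: [-0.001, 0.991, 0.135, -0.002]
wrist_force: [-0.3, -0.4, -0.6]
gripper_width: -0.001
finger_force: 0.0
```

{"op": "pendant", "data": {"moves": [[[0, 0, 0.008], 0], [[0, 0, 0.014], 0], [[0, 0, 0.014], 0]]}}

```text
t: 4.13
tcp_pos: [0.4677, -0.0279, 0.0634]
ee_rot: [-0.0, 0.991, 0.136, -0.001]
wrist_force: [-0.4, -0.2, -1.1]
gripper_width: -0.002
finger_force: 0.0
```

{"op": "pendant", "data": {"moves": [[[0, 0, 0.004], 0], [[0, 0, 0.008], 0], [[0, 0, 0.008], 0]]}}

```text
t: 4.38
tcp_pos: [0.4677, -0.028, 0.0557]
ee_rot: [-0.0, 0.991, 0.136, -0.001]
wrist_force: [0.1, -0.2, -0.2]
gripper_width: 0.0
finger_force: 0.0
```

```bash
python3 - <<'E'
from rig import *
import cv2,numpy as np
b=read_camera("side")["pixels"][140:240,280:400,::-1]
w=read_camera("wrist")["pixels"][:,120:520,::-1]
o=np.zeros((400,800,3),np.uint8);o[:333,:400]=cv2.resize(b,(400,333),interpolation=2);o[:,400:]=w
cv2.imwrite("pics/z3.png",o)
E
```

```text
(no output)
```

View pics/z3.png

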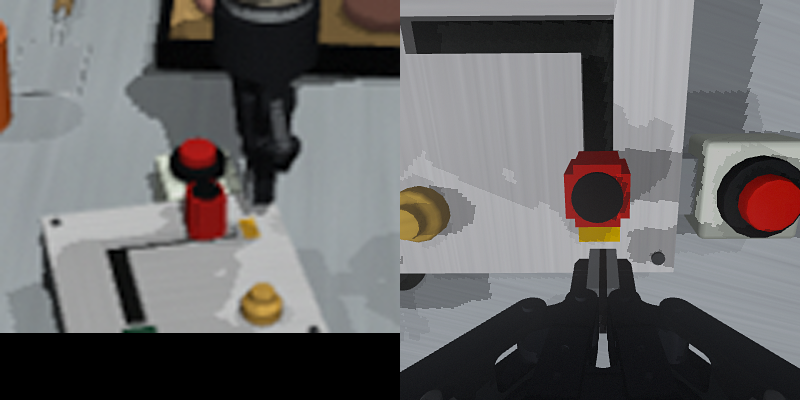

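The reported TCP of 0.056 is below the plate with no force, which confirms the offset; the tips stand at about 0.077. The wrist view has the knob at (597,195), directly ahead of the tips at (600,255). Push.

{"op": "pendant", "data": {"moves": [[[0.01, 0, 0], 0], [[0.018, 0, 0], 0], [[0.026, 0, 0], 0], [[0.034, 0, 0], 0], [[0.042, 0, 0], 0], [[0.05, 0, 0], 0], [[0.058, 0, 0], 0], [[0.066, 0, 0], 0], [[0.072, 0, 0], 0], [[0.072, 0, 0], 0]]}}

```text
t: 5.32
tcp_pos: [0.5388, -0.0085, 0.0565]
ee_rot: [0.0, 0.991, 0.136, 0.001]
wrist_force: [0.1, 0.2, -0.1]
gripper_width: 0.003
finger_force: 0.0
```

{"op": "pendant", "data": {"moves": [[[0.004, 0, 0], 0], [[0.008, 0, 0], 0], [[0.012, 0, 0], 0], [[0.012, 0, 0], 0]]}}

```text
t: 5.65
tcp_pos: [0.5494, -0.0054, 0.0564]
ee_rot: [-0.0, 0.991, 0.136, 0.0]
wrist_force: [-0.7, 0.7, -0.0]
gripper_width: 0.004
finger_force: 0.2
```

{"op": "pendant", "data": {"moves": [[[0.002, 0, 0], 0], [[0.004, 0, 0], 0], [[0.004, 0, 0], 0]]}}

```text
t: 5.9
tcp_pos: [0.5528, -0.0044, 0.0564]
ee_rot: [-0.0, 0.991, 0.136, -0.0]
wrist_force: [-1.9, -1.5, -0.3]
gripper_width: 0.0
finger_force: 0.8
```

```bash
python3 - <<'E'
from rig import *
import cv2,numpy as np
b=read_camera("side")["pixels"][140:240,280:400,::-1]
w=read_camera("wrist")["pixels"][:,120:520,::-1]
o=np.zeros((400,800,3),np.uint8);o[:333,:400]=cv2.resize(b,(400,333),interpolation=2);o[:,400:]=w
cv2.imwrite("pics/z4.png",o)
E
```

```text
(no output)
```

View pics/z4.png

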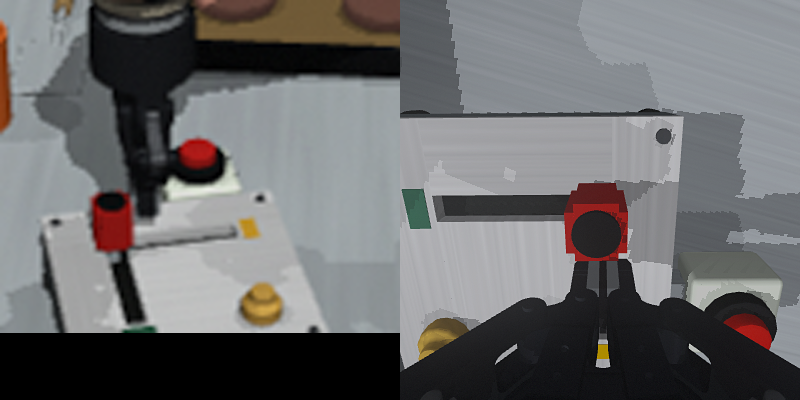

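The knob is now at the corner (597,232) with the tips on its near face. I'll press a little further to feel the stop.

{"op": "pendant", "data": {"moves": [[[0.002, 0, 0], 0], [[0.004, 0, 0], 0], [[0.004, 0, 0], 0]]}}

```text
t: 6.25
tcp_pos: [0.5529, -0.0043, 0.0564]
ee_rot: [0.0, 0.991, 0.137, -0.006]
wrist_force: [-12.5, -3.4, 8.0]
gripper_width: -0.003
finger_force: 6.9
```

```bash
python3 - <<'E'
from h import *
for a in(.076,.080,.085,.087):
    o=np.array([a-.045,-.045]);c,n=np.cos(.272),np.sin(.272);p=[.525+c*o[0]-n*o[1],.0348+n*o[0]+c*o[1],.099];print(a,p,(proj("side",p)[0]-[280,140])/.3)
E
```

```text
0.076 [np.float64(0.5669499306635399), np.float64(-0.0002171860280661686), 0.099] [125.78860966 198.19998113]
0.08 [np.float64(0.570802872688768), np.float64(0.0008574477468691888), 0.099] [120.43217677 198.80087447]
0.085 [np.float64(0.575619050220303), np.float64(0.0022007399655383925), 0.099] [113.72953568 199.55278762]
0.087 [np.float64(0.5775455212329169), np.float64(0.0027380568530060642), 0.099] [111.0462675 199.853801 ]
```

It is firmly at the stop (13 N, no motion), so the knob is in the corner. Now back off, lift, and go round to the knob's -y face.

{"op": "pendant", "data": {"moves": [[[-0.012, 0, 0], 0], [[-0.024, 0, 0], 0], [[-0.024, 0, -0.03], 0], [[-0.024, 0, -0.055], 0], [[-0.01, 0.025, -0.055], 0], [[0.02, 0.05, -0.055], 0], [[0.02, 0.05, -0.055], 0], [[0.02, 0.05, -0.025], 0], [[0.02, 0.05, 0], 0], [[0.02, 0.05, 0], 0]]}}

```text
t: 7.18
tcp_pos: [0.5858, -0.0453, 0.0511]
ee_rot: [-0.002, 0.991, 0.136, -0.004]
wrist_force: [-1.0, 1.1, -1.3]
gripper_width: 0.001
finger_force: 0.0
```

```bash
python3 - <<'E'
from h import *
s=observe();d=s["tcp_pos"][:2]-[.525,.0348];c,n=np.cos(.272),np.sin(.272);print(c*d[0]+n*d[1],-n*d[0]+c*d[1],s["tcp_pos"],s["wrist_force"])
import cv2
b=C["side"]["pixels"][140:240,280:400,::-1]
w=read_camera("wrist")["pixels"][:,120:520,::-1]
o=np.zeros((400,800,3),np.uint8);o[:333,:400]=cv2.resize(b,(400,333),interpolation=2);o[:,400:]=w
cv2.imwrite("pics/z5.png",o)
E
```

```text
0.0398409385993771 -0.09485990763198009 [ 0.58886112 -0.04586883  0.05589474] [ 0.06707906 -0.45798585 -0.50885896]
```

View pics/z5.png

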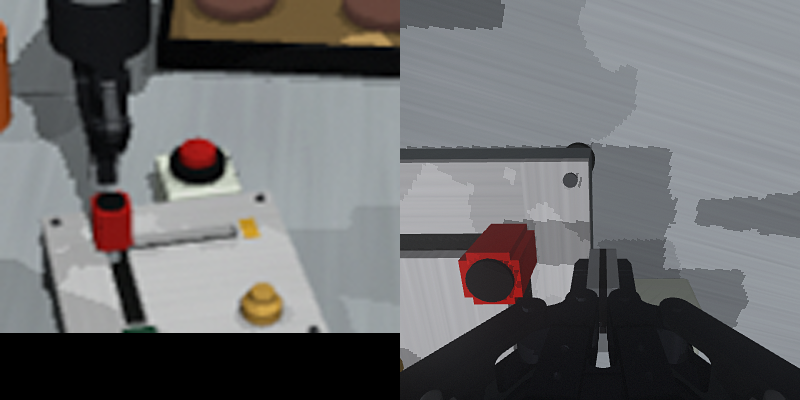

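The knob is still in the corner (side crop 112,200), and the fingers stand to its -y side at x' 0.040, y' -0.095. Push along +y.

{"op": "pendant", "data": {"moves": [[[0, -0.01, 0], 0], [[0, -0.02, 0], 0], [[0, -0.03, 0], 0], [[0.001, -0.04, 0], 0], [[0.001, -0.05, 0], 0], [[0.001, -0.06, 0], 0], [[0.001, -0.07, 0], 0], [[0.001, -0.08, 0], 0], [[0.001, -0.09, 0], 0], [[0.001, -0.095, 0], 0]]}}

```text
t: 8.17
tcp_pos: [0.565, 0.0462, 0.0579]
ee_rot: [0.001, 0.991, 0.137, 0.001]
wrist_force: [-0.5, -4.5, 3.0]
gripper_width: 0.002
finger_force: 2.2
```

{"op": "pendant", "data": {"moves": [[[0, -0.004, 0], 0], [[0, -0.008, 0], 0], [[0, -0.01, 0], 0], [[0, -0.01, 0], 0]]}}

```text
t: 8.5
tcp_pos: [0.5623, 0.0559, 0.0568]
ee_rot: [-0.0, 0.991, 0.136, 0.001]
wrist_force: [0.2, -1.6, 1.3]
gripper_width: -0.0
finger_force: 0.9
```

{"op": "pendant", "data": {"moves": [[[0, -0.003, 0], 0], [[0, -0.004, 0], 0], [[0, -0.004, 0], 0]]}}

```text
t: 8.75
tcp_pos: [0.5611, 0.0593, 0.0565]
ee_rot: [-0.0, 0.991, 0.136, 0.0]
wrist_force: [1.9, -1.9, 1.6]
gripper_width: 0.001
finger_force: 1.2
```

{"op": "pendant", "data": {"moves": [[[0, -0.002, 0], 0], [[0, -0.004, 0], 0], [[0, -0.004, 0], 0]]}}

```text
t: 9.0
tcp_pos: [0.5601, 0.0627, 0.0565]
ee_rot: [0.0, 0.991, 0.136, 0.0]
wrist_force: [1.7, -3.9, 1.3]
gripper_width: 0.004
finger_force: 2.2
```

{"op": "pendant", "data": {"moves": [[[0, -0.002, 0], 0], [[0, -0.003, 0], 0], [[0, -0.003, 0], 0]]}}

```text
t: 9.25
tcp_pos: [0.5601, 0.0629, 0.0566]
ee_rot: [0.003, 0.991, 0.137, 0.001]
wrist_force: [2.8, -11.0, -0.4]
gripper_width: -0.006
finger_force: 6.1
```

The end stop is felt: 11 N and no further motion. Back off, lift clear and verify.

{"op": "pendant", "data": {"moves": [[[0, 0.012, 0], 0], [[0, 0.03, 0], 0], [[0, 0.03, -0.04], 0], [[0, 0.03, -0.08], 0], [[0, 0.03, -0.12], 0], [[0, 0.03, -0.12], 0], [[0, 0.03, -0.12], 0]]}}

```text
t: 9.83
tcp_pos: [0.5684, 0.0375, 0.1795]
ee_rot: [-0.0, 0.991, 0.136, 0.002]
wrist_force: [-0.8, 0.3, -0.7]
gripper_width: 0.0
finger_force: 0.0
```

```bash
python3 - <<'E'
from h import *
import cv2
print(observe()["wrist_force"])
b=C["side"]["pixels"][140:240,270:390,::-1]
w=read_camera("wrist")["pixels"][:,60:460,::-1]
o=np.zeros((400,800,3),np.uint8);o[:333,:400]=cv2.resize(b,(400,333),interpolation=2);o[:,400:]=w
cv2.imwrite("pics/z6.png",o)
for a in(.076,.08,.085,.087):
    v=np.array([.041,a-.045]);c,n=np.cos(.272),np.sin(.272);p=[.525+c*v[0]-n*v[1],.0348+n*v[0]+c*v[1],.099];print(a,(proj("side",p)[0]-[270,140])/.3)
E
```

```text
[-0.4114716  -0.23506938 -0.25364155]
0.076 [162.93613602 262.74753382]
0.08 [163.89068393 266.24330279]
0.085 [165.09107973 270.63942194]
0.087 [165.57349803 272.40614617]
```

View pics/z6.png

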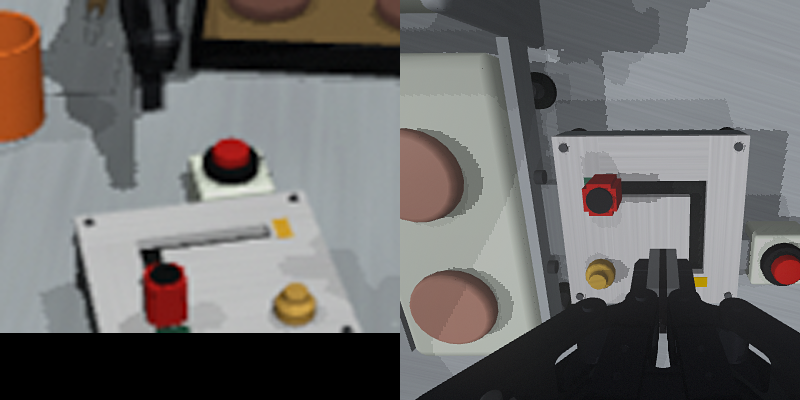

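The knob top is at (165,272) in the side crop, which matches across ≈ 0.086. It sits at the green end and the arm is clear. Handing in.

```bash
python3 -c "
from rig import *
print(finish_job())"
```

```text
the job is handed in; nothing more can be done
None
```

The gate knob was pushed to the corner stop, then fully home to the green end stop, and released at about 9.8 s with the arm clear. I saw no bystander moved and the stop button was not touched; the job is handed in, but no verdict was returned.

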